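Wedge the cell cupboard's door

TASK

The little white steel cupboard's door swings loose. Take the wooden wedge (not the straight block or the flat slat) and drive it, thin end first, under the door's lower edge until it jams the door where it stands now, the door raised a few millimetres with its weight on the wedge; then let go. Leave the door standing at the angle it has now.

Things in the scene. Friction and masses are not known exactly. Their poses are not given: they have to be found in the camera images.
- wedge: Light-wood door wedge (sizes in mm), 150 long, 30 wide, 70 g. Origin: centre of its flat underside; x points to the thin end (4 high, at x = 75), z up. The top rises evenly from there to 26 at x = -30; the heel behind (x -30 to -75) is flat-topped, 26 high: grip it across the 30 width. A straight block (150x30x26) and a flat slat (150x30x8) of the same wood lie about: no use here.
- door_foot (a point): Free lower outer corner (mid thickness) of the white steel door (mm): 170 wide, 12 thick, 200 tall, standing open with 14 clear under its lower edge. y points level along that edge to the hinge, z up, x across the door; knob on the -x face. A push along y does not swing the door, one across does. An in-line wedge touches with its tip 48 past this point; each 10 more lifts the door 2.1.
- door (a joint): Angle of the door about its upright hinge, rad: 0 standing square to the cupboard's front, growing as it opens wider, -1.57 shut. It turns almost freely.
- door_lift (a joint): How far the door is raised on its loose-pin hinge, m: 0 hanging down, 0.008 at the upper stop. Its weight, about 7 N, holds it down; driving the wedge under it takes about 5 to 15 N.
Not all that is in view belongs to the job. What is shaped like the wedge but purple or turquoise is not meant.

How it is judged:
By the outcome, as a careful person would: the job done as asked, in the order asked, and still so for the second after the job is handed in, with the robot touching nothing.
It also fails if it takes over 42 s, if anything falls off the work surface, if the arm or the gripper's body presses on something with over 40 N, if the wrist force passes 120 N, or if a joint passes its speed limit or range.

ROBOT

A 6-joint arm with a two-finger parallel gripper is mounted at the origin on the work surface. World frame = base frame: x ahead of the robot, y to its left, z up, the work surface at z = 0. Lengths are in mm, angles in rad, forces in N, time in s.
With the tool pointing down it reaches from about 300 to 775 mm from the base axis. Payload 14.6 kg.
Tool frame: the origin (TCP) lies between the finger pads; the fingertips stand manip.tip_reach ahead of it and the grasp point (between the pads) lies 5 mm behind it (manip.tip_reach is the distance from the TCP to the fingertips, in mm); z points along the fingers, y is the line along which they close (so a half turn about z gives the same grasp; the last joint's range is limited). The gripper opens to 94 mm and grips with 3 to 60 N. Pads are 16 mm wide; open, the fingers measure 119 mm over their backs; the gripper's body (75 mm by 177 mm) begins 78 mm behind the grasp point.
Start: joints at [-1.304, 0.3, 1.521, -0, 1.321, -0.067], TCP at [180.192, -519.635, 219.446] pointing down, gripper open.
Joint ranges: [-3.03, 3.03], [-0.79, 2.21], [0.23, 2.52], [-1.04, 4.18], [0, 3.07], [-2.55, 2.55]. Speed limits (rad/s): [2.22, 2.22, 2.57, 3.14, 3.14, 3.14].

INTERFACE

Orientations are given as [roll, pitch, yaw] about the fixed x, y, z axes, in that order (R = Rz(yaw) Ry(pitch) Rx(roll)).
In Python, from cell import manip gives the robot as it stands. The module is installed in compiled form; this text tells all that it offers.
- The arm moves only by the shell command python3 -m creep 'ROWS' [FORCE]. ROWS is JSON, a list of rows, each a list of 3 entries, a list of its own where there are three numbers: the opening, from -1 (shut) to 1 (fully open), then the shift along the tool's x, y, z in cm, then the turn about the tool's z in units of 5 degrees (1.0 is 5 degrees). In form: [[grip, [tx, ty, tz], roll], ...]. A call has 1 to 12 rows; each row is the pose to reach, as a shift and turn from the pose commanded when the call began, along the tool's axes at that moment; what a row does not reach only later rows make up. A row lasts 1/10 s, in which the tool goes at most 50 mm and 8.59 degrees, less where a joint would pass 70% of its speed; a pose out of reach is approached as far as the arm can. A call with a gripper value outside its range is refused whole. The fingers move at their own pace and stop on an object; FORCE is the grip in N (left out, the last holds). Time passes only in rows, so rows that repeat a pose let the fingers close. It gives the time, the measured TCP pose, the force, the opening and the grip force at its end, in the units of the state.
- manip.read_state(): the state, without advancing time (a new reading comes with each control period).
- manip.camera(name): name is "scene" or "top"; returns the picture (384x512x3 uint8, red, green, blue); there is no depth.
- manip.camera_params(name): a dict with "fovy" (degrees; the focal length in pixels is half the picture's height over the tangent of half this angle, whatever the lens; pixels are square), "cx", "cy" (the principal point, pixels), "origin" and "attitude" of the camera in the world. Camera axes: x right, y down, z forward; pixel columns grow to the right and rows downward; lengths in mm; the calibration is good to about 2 mm. A picture is of the moment at which its call begins. camera_params takes no time and is no camera call.
- manip.sign_off(): hands the job in; it is judged then, once.
The state is a dict: "clock": time; "joints": joint angles; "qd": joint speeds; "effort": joint torques, N m; "eef_pos": TCP position; "eef_rot": TCP orientation; "wrist_force": force on the tool from outside, world axes, zero at the start; "moment": the same for the moment, N m; "finger_gap": finger opening in mm; "finger_force": force on a finger pad.
Only numpy, scipy, OpenCV 4.12 (cv2) and the standard library are available. Lean on these libraries where they do the work, as an engineer would, in place of code of your own. Each camera call takes 0.05 s, during which the arm holds its last target. There are 200 camera calls.

## Working session

There is one attempt and no reset: what is moved stays moved. The work goes in short steps, Python scripts to look and compute and a shell command to move; the robot and the scene stay as the last step left them, time stands still between calls to the robot, and variables do not carry over. Pictures are saved under pics/ and viewed, at most 10 in all, crops included, and the job is handed in when it is done.

```bash
mkdir -p pics; python3 - <<'E'
from cell import manip
import cv2
for n in("scene","top"):
    im=manip.camera(n); cv2.imwrite(f"pics/{n}0.png",im[:,:,::-1]); print(manip.camera_params(n))
print(manip.read_state(), manip.tip_reach)
E
```

```text
{'fovy': 52.50308911078577, 'cx': 256.82008406760326, 'cy': 187.86566050842708, 'origin': array([1061.94253379, -667.36710871,  706.52528963]), 'attitude': array([-2.20304004, -0.01619159,  0.67684176])}
{'fovy': 42.774855170860114, 'cx': 248.60497180259773, 'cy': 189.15998981757164, 'origin': array([ 414.64227193,   44.83871983, 1327.62727419]), 'attitude': array([-3.07405167,  0.01763608, -1.5595424 ])}
{'clock': 0.1, 'joints': array([-1.30357426e+00,  3.00425639e-01,  1.52150041e+00, -1.96547440e-05,
        1.32068151e+00, -6.65999931e-02]), 'qd': array([ 0.00073398, -0.00340675, -0.00226472, -0.00016679, -0.00032699,
       -0.00065416]), 'effort': array([ 5.42009384e-04, -5.32642579e+01, -3.53284049e+01,  7.09275459e-02,
        2.35399744e-02, -8.97671339e-05]), 'eef_pos': array([ 180.14818378, -519.43820231,  218.94538026]), 'eef_rot': array([-3.14057873e+00, -4.85468787e-05,  3.33826907e-01]), 'wrist_force': array([ 0.7036044 , -0.14930863, -0.65301417]), 'moment': array([ 0.00688334, -0.00492474, -0.0197502 ]), 'finger_force': 0.0, 'finger_gap': 94.12511434886} 14.0
```

View pics/scene0.png

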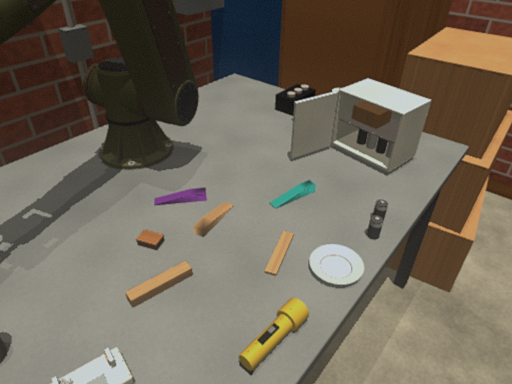

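View pics/top0.png

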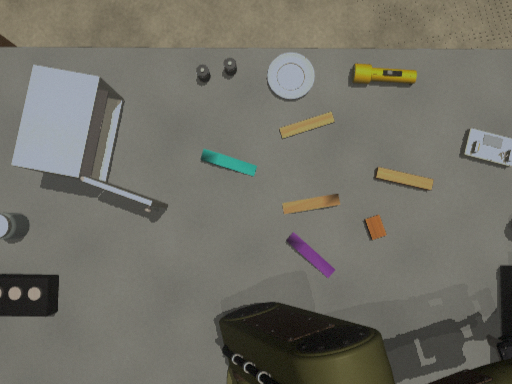

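Scene view: there are three light-wood pieces. The one at (213,217), top view (311,204), has a raised heel and looks like the wedge. The one at (160,283), top (405,179), is the straight block, and (280,252), top (307,125), is the flat slat. The purple (181,197) and turquoise (293,194) pieces are decoys. The door runs from its hinge at top ≈(83,178) to its free edge at ≈(152,203). Next I'll enlarge these to confirm.

```bash
python3 - <<'E'
import cv2,numpy as np
s=cv2.imread("pics/scene0.png");t=cv2.imread("pics/top0.png")
def c(im,x,y,w,h,k=5): return cv2.resize(im[y:y+h,x:x+w],None,fx=k,fy=k,interpolation=cv2.INTER_CUBIC)
a=np.vstack([c(s,185,195,60,48,6),c(t,275,185,72,36,5)]) if 0 else None
cv2.imwrite("pics/c1.png",np.vstack([np.hstack([c(s,185,195,50,45,8),c(t,275,185,50,45,8)]),np.hstack([c(t,325,185,20,28,8),np.zeros((224,640,3),np.uint8)])]))
cv2.imwrite("pics/c2.png",np.vstack([np.hstack([c(s,280,85,70,80,5),c(t,75,165,90,80,5)])]))
E
```

```text
(no output)
```

View pics/c1.png

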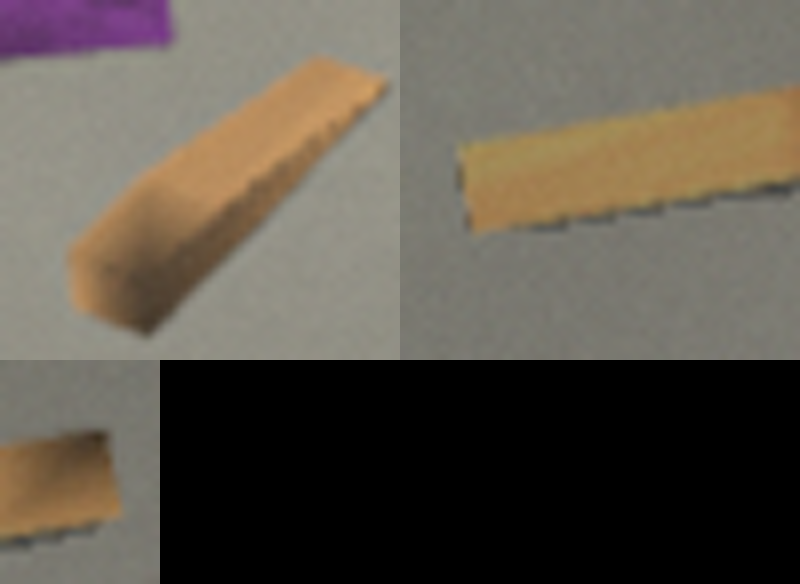

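View pics/c2.png

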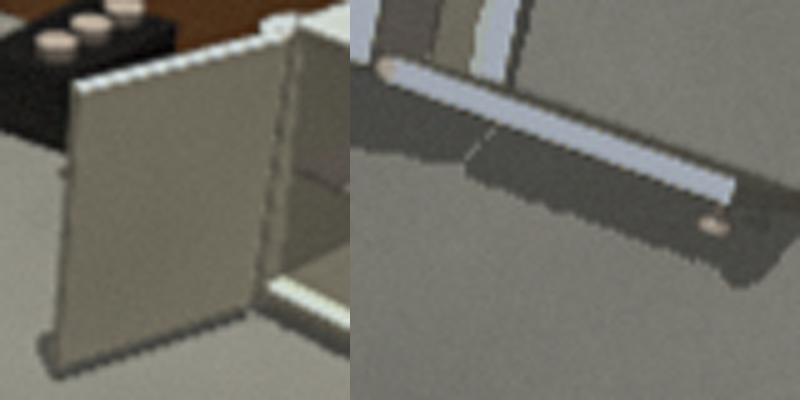

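Confirmed: (213,217) has a flat heel at lower left and tapers to a thin end at upper right. In the top view the thin end is at left, corners ≈(282,203) and (283,213), and the heel corners are ≈(338,194) and (340,204). Door top edge, free end: (151.5,200)/(150,205.5). In the scene view its lower corner is ≈(291,157) and its upper corner ≈(295,102).

```bash
cat > h.py <<'E'
from cell import manip
import numpy as np
from scipy.spatial.transform import Rotation as R
def ray(n,u,v):
    p=manip.camera_params(n); f=192/np.tan(np.radians(p['fovy'])/2)
    d=R.from_euler('xyz',p['attitude']).apply([(u-p['cx'])/f,(v-p['cy'])/f,1]); return p['origin'],d
def atz(n,u,v,z):
    o,d=ray(n,u,v); return o+d*(z-o[2])/d[2]
def tri(a,b):
    o,d=ray('scene',*a);p,e=ray('top',*b)
    s=np.linalg.lstsq(np.c_[d,-e],p-o,rcond=None)[0]
    A,B=o+d*s[0],p+e*s[1]; return (A+B)/2,np.linalg.norm(A-B)
E
python3 - <<'E'
from h import *
np.set_printoptions(precision=1,suppress=True)
print("tri thinL/R",tri((224.6,201.7),(283.4,213.6)),tri((232.9,204.6),(282,202.7)))
print("heel topL",tri((193.3,226.8),(339.6,204.2)))
T=[atz('top',*q) for q in((282,202.7,4),(283.4,213.6,4),(338.1,193.6,26),(339.6,204.2,26))]
S=[atz('scene',*q) for q in((232.9,204.6,4),(224.6,201.7,4),(203.3,236.5,0),(193.3,226.8,26),(194,232.7,0))]
print(np.array(T),np.array(S),sep='\n')
print("door top", tri((294.5,101.5),(151,203)))
D=np.array([atz('top',151.6,200.2,214),atz('top',150,205.6,214),atz('top',82,178.2,214)]);print(D)
d=D[2]-(D[0]+D[1])/2;print(np.linalg.norm(d),np.degrees(np.arctan2(d[1],d[0])))
a,b=atz('scene',291,156.6,14),atz('scene',330,146.6,14);print(a,b,np.degrees(np.arctan2(*(b-a)[1::-1])),np.linalg.norm(b-a))
E
```

```text
tri thinL/R (array([439.3, -25. ,   2.6]), np.float64(1.1512563231949426)) (array([468.5, -21.1,   4.4]), np.float64(0.7214415701808574))
heel topL (array([ 465.5, -172.8,   22. ]), np.float64(1.1760389704917542))
[[ 468.2  -21.3    4. ]
 [ 438.9  -25.3    4. ]
 [ 493.  -168.7   26. ]
 [ 465.  -172.6   26. ]]
[[ 468.4  -20.5    4. ]
 [ 441.   -25.9    4. ]
 [ 494.3 -166.1    0. ]
 [ 469.5 -175.4   26. ]
 [ 465.1 -171.5    0. ]]
door top (array([455.2, 287. , 214.8]), np.float64(1.5656131899183703))
[[462.3 286.4 214. ]
 [449.9 289.8 214. ]
 [511.1 447.9 214. ]]
169.0323106150701 71.0088174601014
[454.9 291.1  14. ] [522.1 436.3  14. ] 65.1618596347204 159.9330274661452
```

Wedge: centre ≈(466.5,−97), thin end pointing along 99.9°, measured length 149 mm, thin-end height 2.6–4.4 mm and heel top ≈22–26 mm, all consistent with the text. Door foot: ≈(456,288), direction to hinge 71°, top at 215 mm (should be 214). I'll move above the heel, grasping at wedge x=−58, which is (476.5,−154), with yaw 99.9°.

```bash
python3 -m creep '[[1,[2,-1.2,0],-1],[1,[6,-3.7,0],-2.5],[1,[10,-6.2,0],-4],[1,[14,-8.7,0],-5.5],[1,[18,-11.2,0],-7],[1,[22,-13.7,0],-8.5],[1,[26,-16.2,0],-10],[1,[30,-18.7,0],-11.5],[1,[34,-21.2,0],-13],[1,[37,-23,0],-14.5],[1,[40,-24.8,0],-16.16],[1,[40,-24.8,0],-16.16]]' 20; python3 -m creep '[[1,[0,0,0],0],[1,[0,0,0],0]]'
```

```text
clock: 1.3
eef_pos: [478.3, -151.6, 219.0]
eef_rot: [-3.141, -0.001, 1.752]
wrist_force: [-0.9, -0.7, 0.6]
finger_gap: 94.0
finger_force: 0.0
clock: 1.5
eef_pos: [476.3, -154.9, 219.3]
eef_rot: [-3.141, -0.0, 1.742]
wrist_force: [-0.4, 0.1, 0.4]
finger_gap: 94.3
finger_force: 0.0
```

```bash
python3 -m creep '[[1,[0,0,3],0],[1,[0,0,7],0],[1,[0,0,11],0],[1,[0,0,14],0],[1,[0,0,17],0],[1,[0,0,18.5],0],[1,[0,0,19.5],0],[1,[0,0,20.2],0],[1,[0,0,20.2],0],[1,[0,0,20.2],0]]' 20; python3 -m creep '[[-1,[0,0,0],0],[-1,[0,0,0],0],[-1,[0,0,0],0],[-1,[0,0,0],0],[-1,[0,0,0],0],[-1,[0,0,0],0],[-1,[0,0,0],0],[-1,[0,0,0],0],[-1,[0,0,0],0],[-1,[0,0,0],0]]' 30
```

```text
clock: 2.5
eef_pos: [477.2, -154.6, 18.1]
eef_rot: [3.141, 0.001, 1.744]
wrist_force: [0.2, -0.2, -0.4]
finger_gap: 94.2
finger_force: 0.0
clock: 3.5
eef_pos: [476.9, -154.3, 17.4]
eef_rot: [3.142, 0.0, 1.744]
wrist_force: [-0.2, -0.2, -0.4]
finger_gap: 29.6
finger_force: 30.0
```

```bash
python3 -m creep '[[-1,[0,0,-2],0],[-1,[0,0,-5],0],[-1,[3,-0.2,-5],0],[-1,[7,-0.5,-5],0.8],[-1,[11,-0.8,-5],1.8],[-1,[15,-1.2,-5],2.8],[-1,[19,-1.5,-5],3.8],[-1,[23,-1.8,-5],4.8],[-1,[26,-2.1,-5],5.4],[-1,[28.5,-2.3,-5],5.78],[-1,[29.6,-2.33,-5],5.78],[-1,[29.66,-2.33,-5],5.78]]'; python3 -m creep '[[-1,[0,0,0],0],[-1,[0,0,2],0],[-1,[0,0,3.5],0],[-1,[0,0,4.5],0],[-1,[0,0,4.5],0],[-1,[0,0,4.5],0]]'
python3 - <<'E'
from cell import manip
import cv2,numpy as np
s=manip.camera("scene")[:,:,::-1];t=manip.camera("top")[:,:,::-1]
cv2.imwrite("pics/s1.png",s);cv2.imwrite("pics/t1.png",t)
c=lambda im,x,y,w,h,k:cv2.resize(im[y:y+h,x:x+w],None,fx=k,fy=k,interpolation=cv2.INTER_CUBIC)
cv2.imwrite("pics/c3.png",np.hstack([c(s,225,85,130,150,3),c(t,70,160,130,150,3)]))
E
```

```text
clock: 4.7
eef_pos: [402.6, 134.5, 67.4]
eef_rot: [-3.142, 0.0, 1.242]
wrist_force: [0.8, 0.1, -1.2]
finger_gap: 30.3
finger_force: 30.0
clock: 5.3
eef_pos: [403.1, 133.5, 22.7]
eef_rot: [3.142, -0.0, 1.239]
wrist_force: [0.4, 0.0, -0.7]
finger_gap: 29.9
finger_force: 30.0
```

View pics/c3.png

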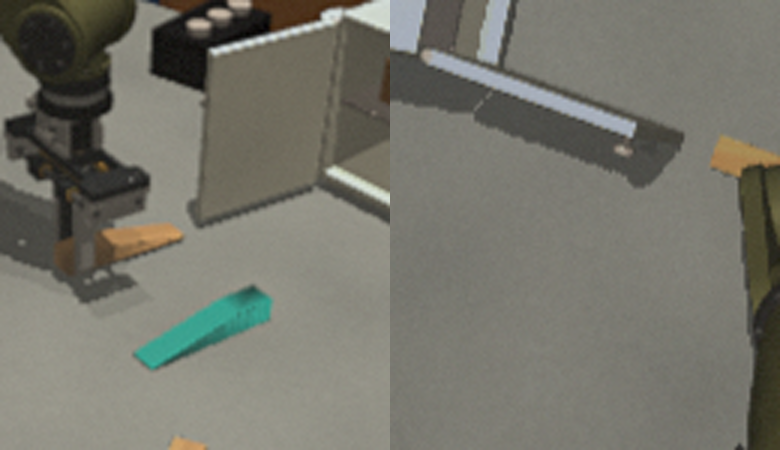

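The wedge is held in line ahead of the door. Its thin end is at top ≈(180.0,205.0)/(176.7,215.3), and the door's free end is unchanged at ≈(151,203).

```bash
python3 - <<'E'
from h import *
np.set_printoptions(precision=1,suppress=True)
a,b=atz('top',180,205,9.5),atz('top',176.7,215.3,9.5); t=(a+b)/2
p=manip.read_state()['eef_pos']
d=np.array([np.cos(np.radians(71)),np.sin(np.radians(71))]);n=np.array([d[1],-d[0]])
print(a,b,(t-p)[:2]@d,(t-p)[:2]@n, np.linalg.norm(a-b))
for f in(D:=[(atz('top',151.6,200.2,214)+atz('top',150,205.6,214))/2, atz('scene',291,156.6,14)]): print(f,(f-t)[:2]@d,(f-t)[:2]@n)
E
```

```text
[458.9 253.6   9.5] [431.1 261.9   9.5] 130.81107428454146 -0.9289021892070366 29.047350903624658
[456.1 288.1 214. ] 32.28918527992512 0.6531819980577591
[454.9 291.1  14. ] 34.77996050900231 -1.485434887137112
```

```bash
python3 -m creep '[[-1,[0,0,0.3],0],[-1,[0,0,0.5],0],[-1,[0,0,0.5],0],[-1,[1,0,0.5],0],[-1,[2,0,0.5],0],[-1,[3,0,0.5],0],[-1,[4,0,0.5],0],[-1,[5,0,0.5],0],[-1,[6,0,0.5],0],[-1,[7,0,0.5],0],[-1,[7.4,0,0.5],0],[-1,[7.4,0,0.5],0]]' 40; python3 -m creep '[[-1,[0.2,0,0],0],[-1,[0.4,0,0],0],[-1,[0.6,0,0],0],[-1,[0.7,0,0],0],[-1,[0.7,0,0],0]]'; python3 -m creep '[[-1,[0.2,0,0],0],[-1,[0.4,0,0],0],[-1,[0.5,0,0],0],[-1,[0.5,0,0],0]]';
```

```text
clock: 6.6
eef_pos: [427.0, 204.4, 17.4]
eef_rot: [3.141, -0.0, 1.24]
wrist_force: [0.6, 0.7, 0.9]
finger_gap: 29.4
finger_force: 40.0
clock: 7.1
eef_pos: [428.7, 209.5, 17.4]
eef_rot: [-3.141, 0.002, 1.239]
wrist_force: [-4.1, -10.0, 7.0]
finger_gap: 29.4
finger_force: 40.0
clock: 7.5
eef_pos: [430.3, 214.1, 17.4]
eef_rot: [-3.141, 0.002, 1.239]
wrist_force: [-3.6, -11.3, 7.2]
finger_gap: 29.6
finger_force: 40.0
```

```bash
python3 -m creep '[[-1,[0.2,0,0],0],[-1,[0.4,0,0],0],[-1,[0.6,0,0],0],[-1,[0.6,0,0],0]]'; python3 -m creep '[[-1,[0.2,0,0],0],[-1,[0.4,0,0],0],[-1,[0.6,0,0],0],[-1,[0.6,0,0],0]]'
python3 - <<'E'
from cell import manip
import cv2,numpy as np
s=manip.camera("scene")[:,:,::-1];t=manip.camera("top")[:,:,::-1]
cv2.imwrite("pics/s2.png",s);cv2.imwrite("pics/t2.png",t)
c=lambda im,x,y,w,h,k:cv2.resize(im[y:y+h,x:x+w],None,fx=k,fy=k,interpolation=cv2.INTER_CUBIC)
cv2.imwrite("pics/c4.png",np.hstack([c(s,265,85,80,100,5),c(t,75,160,80,100,5)]))
E
```

```text
clock: 7.9
eef_pos: [432.3, 219.9, 17.4]
eef_rot: [-3.141, 0.002, 1.239]
wrist_force: [-4.1, -9.4, 6.3]
finger_gap: 29.8
finger_force: 40.0
clock: 8.3
eef_pos: [434.3, 225.5, 17.4]
eef_rot: [-3.141, 0.002, 1.239]
wrist_force: [-3.8, -10.8, 6.8]
finger_gap: 29.7
finger_force: 40.0
```

View pics/c4.png

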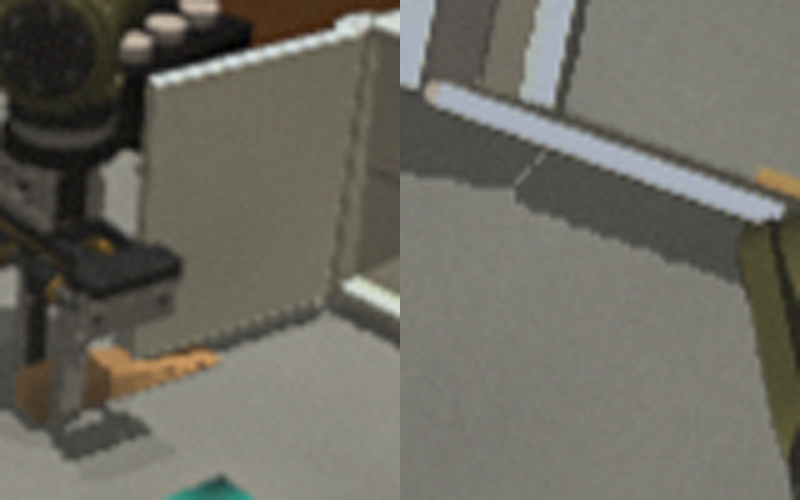

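The wedge is under the door's edge, its thin end sticking out at scene ≈(308,156). The door's free end is still at ≈(152,200) in top. I'll measure lift and swing by image alignment, and drive 5 mm more first.

```bash
python3 -m creep '[[-1,[0.2,0,0],0],[-1,[0.4,0,0],0],[-1,[0.5,0,0],0],[-1,[0.5,0,0],0]]'
cat > al.py <<'E'
from cell import manip
import cv2,numpy as np
def m(a,b,x,y,w,h):
    k=8;up=lambda i:cv2.resize(i,None,fx=k,fy=k,interpolation=cv2.INTER_CUBIC)
    r=cv2.matchTemplate(up(b[y-5:y+h+5,x-5:x+w+5]),up(a[y:y+h,x:x+w]),cv2.TM_CCOEFF_NORMED)
    _,s,_,l=cv2.minMaxLoc(r);return (l[0]/k-5,l[1]/k-5,round(s,3))
s=manip.camera("scene")[:,:,::-1];t=manip.camera("top")[:,:,::-1]
s0,t0=cv2.imread("pics/scene0.png"),cv2.imread("pics/top0.png")
print("scene door top edge",m(s0,s,296,92,22,14),"scene cupboard",m(s0,s,385,85,45,40))
print("top door hinge half",m(t0,t,86,176,25,18),"free",m(t0,t,130,190,18,14),"cupboard",m(t0,t,80,65,30,40))
cv2.imwrite("pics/s_last.png",s);cv2.imwrite("pics/t_last.png",t)
E
python3 al.py
```

```text
clock: 8.8
eef_pos: [435.8, 230.1, 17.4]
eef_rot: [-3.141, 0.003, 1.239]
wrist_force: [-3.9, -11.2, 7.6]
finger_gap: 29.4
finger_force: 40.0
scene door top edge (-0.5, -1.25, 0.978) scene cupboard (0.0, 0.0, 1.0)
top door hinge half (-0.125, 0.0, 0.996) free (-3.0, -1.0, 0.996) cupboard (0.0, 0.0, 0.999)
```

```bash
python3 -m creep '[[0.2,[0,0,0],0],[0.2,[0,0,0],0],[0.2,[0,0,0],0],[0.2,[0,0,0],0],[0.2,[0,0,0],0],[0.2,[0,0,0],0],[0.2,[0,0,0],0]]'; python3 -m creep '[[0.2,[0,0,-1],0],[0.2,[0,0,-2.5],0],[0.2,[0,0,-4.5],0],[0.2,[-2,0,-6.5],0],[0.2,[-5,0,-9],0],[0.2,[-8,0,-12],0],[0.2,[-11,0,-15],0],[0.2,[-14,0,-17],0],[0.2,[-16,0,-18],0],[0.2,[-16,0,-18],0],[0.2,[-16,0,-18],0]]'; python3 al.py
python3 - <<'E'
import cv2,numpy as np
s=cv2.imread("pics/s_last.png");t=cv2.imread("pics/t_last.png")
c=lambda im,x,y,w,h,k:cv2.resize(im[y:y+h,x:x+w],None,fx=k,fy=k,interpolation=cv2.INTER_CUBIC)
cv2.imwrite("pics/c5.png",np.hstack([c(s,255,85,80,100,5),c(t,95,160,80,100,5)]))
E
```

```text
clock: 9.6
eef_pos: [436.3, 231.3, 17.5]
eef_rot: [3.142, -0.0, 1.24]
wrist_force: [-0.2, 0.3, -0.2]
finger_gap: 56.6
finger_force: 0.0
clock: 10.7
eef_pos: [384.4, 80.1, 197.9]
eef_rot: [3.141, -0.001, 1.239]
wrist_force: [0.8, 0.1, -0.1]
finger_gap: 56.1
finger_force: 0.0
scene door top edge (-0.75, -1.125, 0.978) scene cupboard (0.0, 0.0, 1.0)
top door hinge half (-0.125, 0.0, 0.996) free (-3.0, -1.0, 0.996) cupboard (0.0, 0.0, 0.999)
```

View pics/c5.png

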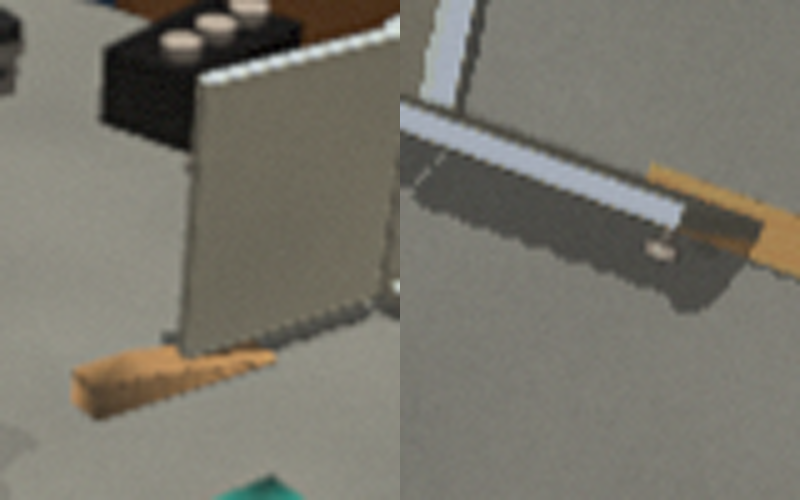

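The wedge stands in line under the door's free corner, with the robot clear. The door's free end is at top ≈(151,201), as before, and its top edge is about 1.1 px higher in the scene view.

```bash
python3 -c "
from cell import manip
print(manip.sign_off())"
```

```text
the job is handed in; nothing more can be done
None
```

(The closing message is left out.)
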